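Lock a paste jar into the bench mixer under its bayonet hood

ROBOT

A 6-joint arm with a two-finger parallel gripper is mounted at the origin on a cart in front of the work surface, level with it; the furniture and walls round the work are solid. World frame = base frame: x ahead of the robot, y to its left, z up, the work surface at z = 0. Lengths are in m, angles in rad, forces in N, time in s.
With the tool pointing down it reaches from about 0.375 to 0.9 m from the base axis. Payload 3.1 kg.
Tool frame: the origin (TCP) lies on the centre line of the jaws, within the pads' length; the fingertips stand robot.nose_length ahead of it and the grasp point (between the pads) lies 6 mm ahead of it (robot.nose_length is the distance from the TCP to the fingertips, in m); z points along the fingers, y is the line along which they close (so a half turn about z gives the same grasp; the last joint's range is limited). The gripper opens to 87 mm and grips with 3 to 60 N. Pads are 19 mm wide; open, the fingers measure 117 mm over their backs; the gripper's body (75 mm by 190 mm) begins 51 mm behind the grasp point.
Start: joints at [1.161, 0.527, 1.433, -0, 1.181, -0.178], TCP at [0.144, 0.608, 0.248] pointing down, gripper open.
Joint ranges: [-3.08, 3.08], [-0.75, 2.2], [0.22, 2.44], [-1.43, 4.57], [0, 2.65], [-2.85, 2.85]. Speed limits (rad/s): [2.79, 2.79, 3.14, 3.14, 3.14, 3.14].

INTERFACE

Orientations are given as a unit quaternion [x, y, z, w].
In Python, from rig import robot gives the robot as it stands.
- The arm moves only by the shell command python3 -m crank 'ROWS' [FORCE]. ROWS is JSON, one flat list of numbers, 7 for each row, row after row: the shift along the tool's x, y, z in mm, then the turn, a rotation vector about the tool's x, y, z in degrees, then the closure in counts, from 0 (fully open) to 255 (shut). In form: [x, y, z, ax, ay, az, fingers, x, y, z, ax, ay, az, fingers, ...]. A call has exactly 5 rows; each row is the pose to reach, as a shift and turn from the pose commanded when the call began, along the tool's axes at that moment; what a row does not reach only later rows make up. A row lasts 1/12 s, in which the tool goes at most 41.7 mm and 7.16 degrees, less where a joint would pass 70% of its speed; a pose out of reach is approached as far as the arm can. A call with a gripper value outside its range is refused whole. The fingers move at their own pace and stop on an object; FORCE is the grip in N (left out, the last holds). Time passes only in rows, so rows that repeat a pose let the fingers close, or fill a call up. It gives the time, the measured TCP pose, the force, the opening and the grip force at its end, in the units of the state.
- robot.get_obs(): the state, without advancing time (a new reading comes with each control period).
- robot.camera(name): name is "side" or "top" or "wrist"; returns a dict with "pixels" (384x512x3 uint8, red, green, blue), "intrinsics" (3x3 intrinsics, pixels), "extrinsics" (4x4, takes a point from camera to world coordinates); the wrist camera has in their place "mount" (4x4, takes a point from camera to tool coordinates, whose origin is the TCP and whose axes are the flange's). Camera axes: x right, y down, z forward; pixel columns grow to the right and rows downward; lengths in m; the calibration is good to about 2 mm. A picture is of the moment at which its call begins: read the wrist's pose just before it. There is no depth.
- robot.hand_in(): hands the job in; it is judged then, once.
The state is a dict: "time": time; "q": joint angles; "joint_velocities": joint speeds; "joint_torque": joint torques, N m; "position": TCP position; "tool_rot": TCP orientation; "ft_force": force on the tool from outside, world axes, zero at the start; "moment": the same for the moment, N m; "grip_width": finger opening in m; "grip_force": force on a finger pad.
Only numpy, scipy, OpenCV 4.12 (cv2) and the standard library are available. Lean on these libraries where they do the work, as an engineer would, in place of code of your own. Each camera call takes 0.05 s, during which the arm holds its last target. There are 200 camera calls.

TASK

Stand the jar of paste with the teal lid upright in the cup of the bench mixer, then close the clear hood over it: find the three slots of the collar with the hood's three lugs, push the hood down against the spring, turn it clockwise (seen from above) to its stop and let it rise into its rest notches, so that it stays locked when you let go. Do it with a light hand, never forcing the hood against the mixer, and leave the blue-lidded jar, the red-capped vial and the tape roll where they are.

Things in the scene. Friction and masses are not known exactly. Their poses are not given: they have to be found in the camera images.
- mixer: Bench paste-jar mixer fixed to the worktop: grey housing 50 mm high, dark sloping panel in front. Origin: turntable axis at worktop height, z up, -x front; reaches 105 mm forward, 78 back, 75 to each side. Its turntable carries the collar (see lip) and was left by its spindle brake anywhere within 0.35 rad either side of its middle; the brake holds it there: it does not turn with the hood.
- lip (a point): Fixed point on the axis at the top of the aluminium collar (outside 104 mm), 88 mm above the worktop. Lip 7 mm thick, bore 78 mm, with 3 open slots 15 mm wide, 120 deg apart, white lines by them. At the turntable's middle one slot points along mixer +x; its true angle is not in the poses: turn the hood lightly on the lip until the lugs drop in. A lug in a slot has 0.05 rad of play to each side.
- turn_level (a point): Fixed point on the axis, 75 mm above the worktop: with the hood's origin below it the lugs are free to turn under the lip, clockwise 0.65 rad (37.5 deg, to the red lines) from the middle of the slot to a solid stop. 4 mm lower the lugs meet the collar's floor. Hood and mixer stand 60 N at most, summed over their contacts; 0.3 N m at the stop is plenty.
- locked_level (a point): Fixed point on the axis, 78.5 mm above the worktop: where the hood's origin belongs when locked. At the stop the lip's underside has rest notches 3.5 mm high; eased off, the hood is lifted into them by the spring. Unlocked in the slots it lies on the jar 4 mm higher than here; with the lugs on top of the lip, 9.5 mm higher.
- cup (a point): Fixed point on the axis, 76 mm above the worktop, on the top of the sprung round jar seat at rest; the jar's origin belongs here. The seat has a locating rim 5 mm high, 54 mm inside and 59 mm outside diameter. It can be pressed 12.5 mm down: its spring pushes up with 7 N at first and 0.8 N more per mm, so 13 N when the lugs just clear the lip.
- paste_jar: Round white plastic jar with a teal screw lid (fixed to it), 55 mm high, about 0.2 kg: body 48 mm diameter, lid 52 mm diameter in the top 20 mm. Origin at the centre of its underside, z up. Grip across the lid.
- hood: Clear round hood, open below, 0.25 kg: outside 72, inside 64 mm. Origin at the centre of its foot, z up. Black top at 57.5 mm with a bar grip along the hood's x, 54 mm long, 16 wide, up to 87.5 mm high. At the foot 3 lugs 120 deg apart, one along +x (white ticks above them): 10.7 mm wide, 6 high, out to 43.5 mm from the axis. A rubber pad 48.5 mm above the foot presses on the jar's lid.
- blue_jar: Bystander: white jar with blue lid, 61 mm diameter, 48 mm high. Origin under its centre.
- red_vial: Bystander: white vial with red cap, 22 mm diameter, 46 mm high. Origin under its centre.
- kapton_roll: Bystander: roll of amber tape lying flat, 69 mm diameter, 19 mm high. Origin under its centre.
There are look-alikes about, which are no part of the job. Leave any black or orange look-alike of the paste_jar alone.

How it is judged:
By the outcome, as a careful person would: the job done as asked, in the order asked, and still so for the second after the job is handed in, with the robot touching nothing.
It also fails if it takes over 67 s, if anything falls off the work surface, if the arm or the gripper's body presses on something with over 40 N, if the wrist force passes 120 N, or if a joint passes its speed limit or range.

## Working session

There is one attempt and no reset: what is moved stays moved. The work goes in short steps, Python scripts to look and compute and a shell command to move; the robot and the scene stay as the last step left them, time stands still between calls to the robot, and variables do not carry over. Pictures are saved under pics/ and viewed, at most 10 in all, crops included, and the job is handed in when it is done.

```bash
ls; mkdir -p pics; python3 - <<'E'
from rig import robot
import cv2,numpy as np
o=robot.get_obs();print({k:np.round(v,4).tolist() for k,v in o.items()}, robot.nose_length)
for n in ["side","top","wrist"]:
    c=robot.camera(n);cv2.imwrite(f"pics/{n}0.png",c["pixels"][:,:,::-1])
    print(n,{k:np.round(v,4).tolist() for k,v in c.items() if k!="pixels"})
a=[cv2.imread(f"pics/{n}0.png") for n in ["side","top"]]
cv2.imwrite("pics/top0b.png",cv2.resize(a[1],(800,600)));cv2.imwrite("pics/side0b.png",cv2.resize(a[0],(800,600)))
E
```

```text
pics
{'time': 0.0, 'q': [1.1605, 0.5284, 1.4339, 0.0, 1.1813, -0.1785], 'joint_velocities': [-0.0003, 0.0005, -0.0022, -0.0021, -0.0001, 0.0005], 'joint_torque': [0.0002, -44.0042, -17.659, 0.0633, 0.0583, -0.0002], 'position': [0.1433, 0.6077, 0.2466], 'tool_rot': [0.1156, 0.9933, -0.001, -0.0003], 'ft_force': [-0.2342, -0.1709, -0.2051], 'moment': [-0.0209, 0.0032, 0.0037], 'grip_force': 0.0, 'grip_width': 0.0868} 0.025
side {'intrinsics': [[352.5288, 0.0, 253.3841], [0.0, 352.5288, 191.8024], [0.0, 0.0, 1.0]], 'extrinsics': [[0.8269, -0.2381, 0.5094, 0.089], [-0.5621, -0.325, 0.7606, -0.7564], [-0.0156, -0.9152, -0.4026, 0.4822], [0.0, 0.0, 0.0, 1.0]]}
top {'intrinsics': [[376.0677, 0.0, 259.8518], [0.0, 376.0677, 190.3444], [0.0, 0.0, 1.0]], 'extrinsics': [[-0.0206, -0.9808, 0.1939, 0.4094], [-0.9998, 0.0215, 0.0026, 0.0093], [-0.0067, -0.1938, -0.981, 0.9534], [0.0, 0.0, 0.0, 1.0]]}
wrist {'intrinsics': [[319.768, 0.0, 251.5284], [0.0, 319.768, 189.7781], [0.0, 0.0, 1.0]], 'mount': [[0.0, -0.9609, -0.2768, 0.077], [1.0, -0.0001, 0.0003, -0.0004], [-0.0003, -0.2768, 0.9609, -0.1376], [0.0, 0.0, 0.0, 1.0]]}
```

View pics/top0b.png

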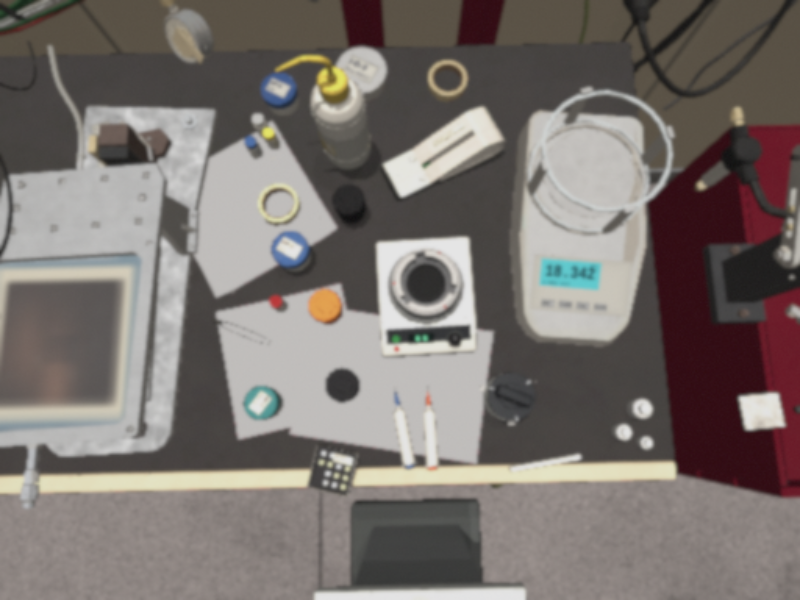

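View pics/side0b.png

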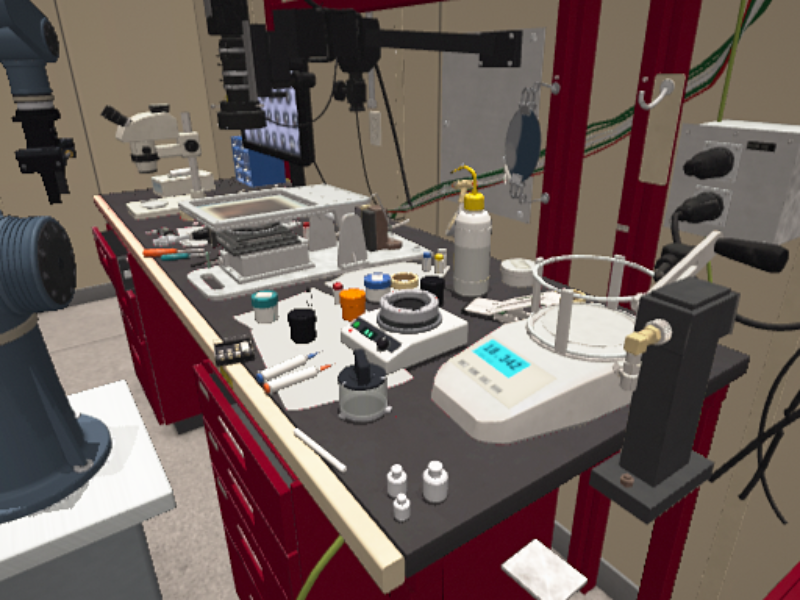

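The top view (800x600) shows the teal-lidded jar at (262,403). Its look-alikes are the orange one at (325,305) and the black ones at (342,385) and (349,203); only the teal one fits. The hood is at (510,397), with its bar at about (512,390). The mixer collar is at (427,284), with its panel toward the bottom of the image. The bystanders are the blue jar at (290,250), the red vial at (277,301) and the amber roll at (278,203). In the side view, the teal lid is at (264,300) and the hood at (363,390).

```bash
cat > h.py <<'E'
from rig import robot
import cv2,numpy as np
from scipy.spatial.transform import Rotation as R
def shot(n,name=None):
    o=robot.get_obs();c=robot.camera(n)
    if "mount" in c:
        T=np.eye(4);T[:3,:3]=R.from_quat(o["tool_rot"]).as_matrix();T[:3,3]=o["position"]
        c["extrinsics"]=T@c["mount"]
    if name: cv2.imwrite(f"pics/{name}.png",c["pixels"][:,:,::-1])
    return c["pixels"][:,:,::-1].copy(),c["intrinsics"],c["extrinsics"]
def ray(K,E,uv):
    d=E[:3,:3]@np.linalg.solve(K,[uv[0],uv[1],1]);return E[:3,3],d/np.linalg.norm(d)
def plane(K,E,uv,z):
    o,d=ray(K,E,uv);return o+d*(z-o[2])/d[2]
def tri(*rays):
    A=sum(np.eye(3)-np.outer(d,d) for o,d in rays);b=sum((np.eye(3)-np.outer(d,d))@o for o,d in rays)
    p=np.linalg.solve(A,b);return p,[np.linalg.norm(np.cross(p-o,d)) for o,d in rays]
def proj(K,E,p):
    q=np.linalg.inv(E)@np.append(p,1);q=K@q[:3];return q[:2]/q[2]
def blobs(img,lo,hi,amin=30):
    m=cv2.inRange(cv2.cvtColor(img,cv2.COLOR_BGR2HSV),lo,hi)
    n,l,s,c=cv2.connectedComponentsWithStats(m)
    return m,sorted([(int(s[i,4]),c[i].round(1).tolist(),s[i,:4].tolist()) for i in range(1,n) if s[i,4]>amin],reverse=True)
E
python3 - <<'E'
from h import *
it,Kt,Et=shot("top","t1");is_,Ks,Es=shot("side","s1")
lo,hi=(82,90,60),(96,255,220)
print(blobs(it,lo,hi)[1][:4]);print(blobs(is_,lo,hi)[1][:4])
f=1.5625
for n,a,b in [("teal",(262,403),(264,297)),("hoodbar",(512,385),(363,352)),("collar",(427,283),(410,300)),("blue",(290,248),(377,276))]:
    print(n,tri(ray(Kt,Et,np.array(a)/f),ray(Ks,Es,np.array(b)/f)))
c=cv2.resize(it[215:300,130:200],None,fx=4,fy=4);d=cv2.resize(is_[170:230,140:230],None,fx=4,fy=4)
o=np.zeros((345,660,3),np.uint8);o[:c.shape[0],:c.shape[1]]=c;o[:d.shape[0],290:290+d.shape[1]]=d
cv2.imwrite("pics/crop1.png",o)
E
```

```text
[(592, [364.5, 175.0], [346, 166, 38, 19]), (123, [169.5, 256.5], [157, 248, 21, 19])]
[(123, [169.0, 191.9], [161, 186, 17, 11]), (59, [326.0, 231.4], [319, 227, 15, 10]), (51, [111.1, 163.7], [103, 162, 18, 5]), (39, [314.2, 223.4], [309, 220, 11, 7])]
teal (array([0.43163374, 0.23314426, 0.04746635]), [np.float64(0.0021197219959349523), np.float64(0.0021197219959350273)])
hoodbar (array([ 0.44512657, -0.13928244,  0.08681519]), [np.float64(0.0021741131091162842), np.float64(0.002174113109116118)])
collar (array([ 0.60599069, -0.0225872 ,  0.08552329]), [np.float64(0.0039928079983831705), np.float64(0.0039928079983830725)])
blue (array([0.67498853, 0.19462049, 0.04780679]), [np.float64(0.0021890803201314564), np.float64(0.0021890803201313497)])
```

View pics/crop1.png

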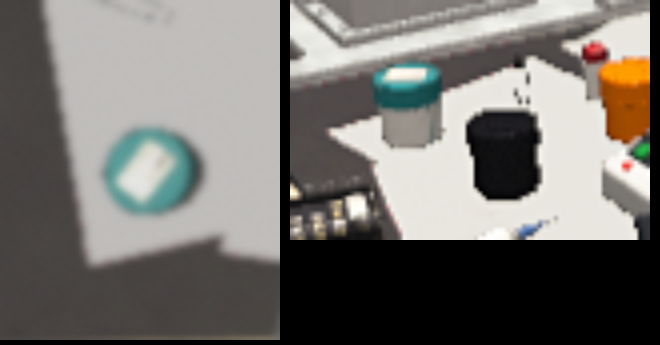

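The left crop (top) and right crop (side) confirm the jar: a teal lid with a white label on a white body, standing upright at top px (169,256). The neighbours are all-black and orange. It is at about (0.432, 0.233) with its lid near z 0.05.

```bash
python3 -m crank '[-25,-20,0,0,0,0,0,-60,-50,0,0,0,0,0,-92,-75,5,0,0,0,0,-122,-100,10,0,0,0,0,-147,-120,10,0,0,0,0]' 20; python3 -m crank '[-25,-20,0,0,0,0,0,-55,-45,5,0,0,0,0,-85,-70,10,0,0,0,0,-115,-95,15,0,0,0,0,-140,-115,20,0,0,0,0]'; python3 -m crank '[-25,-20,0,0,0,0,0,-50,-40,5,0,0,0,0,-70,-55,10,0,0,0,0,-80,-64,15,0,0,0,0,-80,-64,15,0,0,0,0]'; python3 - <<'E'
from h import *
i,K,E=shot("wrist","w1")
m,b=blobs(i,(82,90,60),(96,255,255),200);print(b[:3],robot.get_obs()["position"],robot.get_obs()["q"].round(2) if hasattr(robot.get_obs()["q"],"round") else robot.get_obs()["q"])
E
```

```text
time: 0.67
position: [0.2595, 0.455, 0.2367]
tool_rot: [0.116, 0.993, -0.001, -0.0]
ft_force: [0.5, 0.3, 0.1]
grip_width: 0.0867
grip_force: 0.0
time: 1.08
position: [0.3701, 0.3116, 0.2175]
tool_rot: [0.116, 0.993, -0.0, 0.0]
ft_force: [0.7, 0.8, 1.4]
grip_width: 0.0869
grip_force: 0.0
time: 1.5
position: [0.4338, 0.2308, 0.2019]
tool_rot: [0.118, 0.993, -0.0, 0.0]
ft_force: [-0.5, 0.6, 0.2]
grip_width: 0.0873
grip_force: 0.0
[(1519, [254.6, 176.8], [228, 150, 55, 56])] [0.43257101 0.23191683 0.20216636] [ 0.26  0.42  1.81  0.    0.92 -1.07]
```

View pics/w1.png

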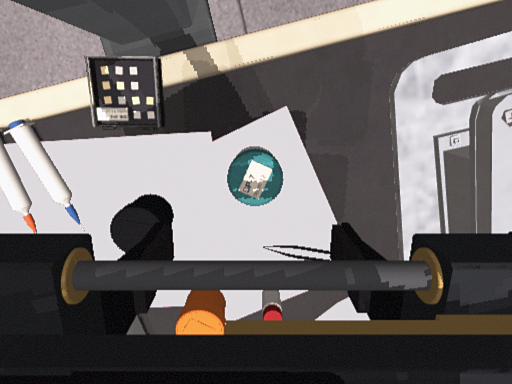

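The wrist view shows the teal lid centred at (255,177), about 55 px wide. The black jar is at (143,222), outside the fingers' path.

```bash
python3 - <<'E'
from h import *
i,K,E=shot("wrist");it,Kt,Et=shot("top");o=robot.get_obs()
m,b=blobs(i,(82,70,40),(98,255,255),200)
m[:, :200]=0;m[260:]=0
p=cv2.findNonZero(m);c,r=cv2.minEnclosingCircle(p);print(c,r)
mt,_=blobs(it,(82,60,50),(98,255,255),50);mt[:230]=0;mt[:,220:]=0
ct,rt=cv2.minEnclosingCircle(cv2.findNonZero(mt));print(ct,rt)
q,e=tri(ray(K,E,c),ray(Kt,Et,ct));print(q,e)
g=plane(K,E,c,.054);print(g)
Rm=R.from_quat(o["tool_rot"]).as_matrix();print(Rm.T@(g-o["position"])*1000, o["position"])
E
```

```text
(253.8927764892578, 178.7415771484375) 28.16983985900879Traceback (most recent call last):
  File "<stdin>", line 7, in <module>
cv2.error: OpenCV(4.12.0) /io/opencv/modules/imgproc/src/shapedescr.cpp:201: error: (-215:Assertion failed) count >= 0 && (depth == CV_32F || depth == CV_32S) in function 'minEnclosingCircle'
```

```bash
python3 - <<'E'
from h import *
i,K,E=shot("wrist");_,Kt,Et=shot("top");it=cv2.imread("pics/t1.png");o=robot.get_obs()
c=(253.9,178.7)
mt,_=blobs(it,(82,60,50),(98,255,255),50);mt[:230]=0;mt[:,220:]=0
ct,rt=cv2.minEnclosingCircle(cv2.findNonZero(mt));print(ct,rt)
q,e=tri(ray(K,E,c),ray(Kt,Et,ct));print(q,e)
g=plane(K,E,c,.054);print(g)
Rm=R.from_quat(o["tool_rot"]).as_matrix();print(Rm.T@(g-o["position"])*1000, o["position"])
E
```

```text
(167.11538696289062, 257.3461608886719) 11.134697914123535
[0.43047271 0.23623457 0.04155397] [np.float64(0.0008774810023240953), np.float64(0.0008774810023241568)]
[0.42669059 0.23634592 0.054     ]
[  5.07437893   1.38158435 148.79458567] [0.43132368 0.23379859 0.20279359]
```

```bash
python3 -m crank '[2,1,30,0,0,0,0,4,1,65,0,0,0,0,4,1,100,0,0,0,0,4,1,130,0,0,0,0,4,1,145,0,0,0,0]' 20; python3 -m crank '[0,0,5,0,0,0,0,0,0,5,0,0,0,110,0,0,5,0,0,0,150,0,0,5,0,0,0,150,0,0,5,0,0,0,150]' 20;  python3 -m crank '[0,0,0,0,0,0,150,0,0,0,0,0,0,150,0,0,-10,0,0,0,150,0,0,-40,0,0,0,150,0,0,-70,0,0,0,150]' 20
```

```text
time: 2.17
position: [0.4262, 0.2355, 0.055]
tool_rot: [0.115, 0.993, -0.001, -0.002]
ft_force: [0.0, 0.1, -0.0]
grip_width: 0.0869
grip_force: 0.0
time: 2.58
position: [0.4292, 0.2353, 0.0539]
tool_rot: [0.115, 0.993, 0.001, 0.001]
ft_force: [0.0, 0.4, 0.4]
grip_width: 0.0676
grip_force: 0.0
time: 3.0
position: [0.427, 0.2343, 0.1228]
tool_rot: [0.116, 0.993, -0.001, -0.002]
ft_force: [-0.2, -0.1, -1.6]
grip_width: 0.0511
grip_force: 20.0
```

```bash
python3 -m crank '[0,0,-25,0,0,0,150,-15,-10,-55,0,0,0,150,-40,-30,-85,0,0,0,150,-65,-50,-110,0,0,0,150,-90,-68,-130,0,0,0,150]' 20; python3 -m crank '[-25,-18,-5,0,0,0,150,-55,-40,-10,0,0,0,150,-85,-62,-10,0,0,0,150,-115,-84,-10,0,0,0,150,-140,-103,-10,0,0,0,150]' 20; python3 -m crank '[-22,-15,0,0,0,0,150,-40,-28,0,0,0,0,150,-52,-37,0,0,0,0,150,-56,-39,0,0,0,0,150,-56,-39,0,0,0,0,150]' 20
python3 - <<'E'
from h import *
i,K,E=shot("wrist","w2");print(robot.get_obs()["position"])
np.savez("w2.npz",K=K,E=E)
E
```

```text
time: 3.42
position: [0.5004, 0.1471, 0.2555]
tool_rot: [0.115, 0.993, 0.0, 0.001]
ft_force: [-0.4, 0.2, -3.3]
grip_width: 0.0511
grip_force: 20.0
time: 3.83
position: [0.6137, 0.0134, 0.2633]
tool_rot: [0.116, 0.993, -0.0, 0.0]
ft_force: [1.2, 0.2, -1.3]
grip_width: 0.0511
grip_force: 20.0
time: 4.25
position: [0.6583, -0.0361, 0.2623]
tool_rot: [0.116, 0.993, 0.0, -0.0]
ft_force: [0.2, 0.1, -3.1]
grip_width: 0.0513
grip_force: 20.0
[ 0.65755268 -0.03495768  0.26229056]
```

View pics/w2.png

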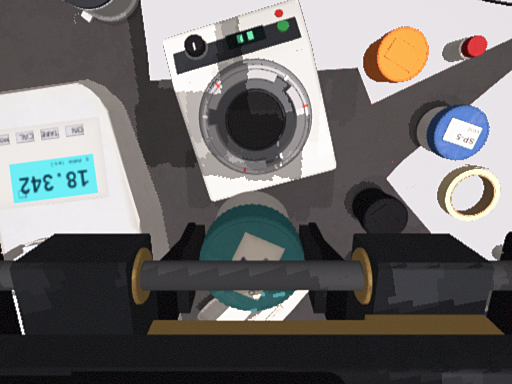

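The wrist view shows the collar centred near (256,117) with red lines near (304,104), (245,170) and (216,85). The held teal lid is at about (252,258). The blue jar is at (458,132), the vial at (475,47) and the roll at (470,193).

```bash
python3 - <<'E'
from h import *
i=cv2.imread("pics/w2.png");d=np.load("w2.npz");K,E=d["K"],d["E"];o=robot.get_obs()
hsv=cv2.cvtColor(i,cv2.COLOR_BGR2HSV)
m=(((hsv[...,0]<8)|(hsv[...,0]>172))&(hsv[...,1]>110)&(hsv[...,2]>80)).astype(np.uint8)
m[:60]=0;m[190:]=0;m[:,:195]=0;m[:,320:]=0
n,l,s,c=cv2.connectedComponentsWithStats(m)
P=[]
for k in range(1,n):
    if s[k,4]>=3: p=plane(K,E,c[k],.088);P.append(p);print(s[k,4],c[k].round(1),p.round(4))
# dark disc edge
P=np.array(P)
if len(P)==3:
    A=np.c_[2*P[:,:2],np.ones(3)];x=np.linalg.solve(A,(P[:,:2]**2).sum(1));ce=x[:2];print("centre",ce,"r",np.sqrt(x[2]+ce@ce))
    v=P[:,:2]-ce;print("ang",np.degrees(np.arctan2(v[:,1],v[:,0])))
# held lid: teal upper rim
t=cv2.inRange(hsv,(82,70,40),(98,255,255));t[:195]=0;t[310:]=0;t[:,:190]=0;t[:,315:]=0
Q=[]
for u in range(206,298,4):
    col=np.where(t[:,u]>0)[0]
    if len(col): Q.append((u,col.min()))
Q=np.array(Q,float);zt=o["position"][2]-.0528+.055
W=np.array([plane(K,E,q,zt)[:2] for q in Q]);A=np.c_[2*W,np.ones(len(W))];x=np.linalg.lstsq(A,(W**2).sum(1),rcond=None)[0]
print("lid",x[:2],np.sqrt(x[2]+x[:2]@x[:2]));Rm=R.from_quat(o["tool_rot"]).as_matrix()
print("lid rel tool",(Rm.T@np.append(x[:2]-o["position"][:2],0))*1000)
c=cv2.resize(i[45:200,180:330],None,fx=3.8,fy=3.8,interpolation=cv2.INTER_CUBIC);cv2.imwrite("pics/crop2.png",c)
E
```

```text
12 [217.2  85. ] [ 0.5648 -0.0469  0.088 ]
11 [304.5 105.6] [0.6017 0.0284 0.088 ]
8 [244.5 169.5] [ 0.6485 -0.0412  0.088 ]
centre [ 0.60498774 -0.01990772] r 0.04843632205621399
ang [-146.11250215   93.85546772  -26.14030178]
lid [ 0.64997093 -0.03447169] 0.02253213509165784
lid rel tool [ 7.48979589 -1.27356771  0.01482892]
```

View pics/crop2.png

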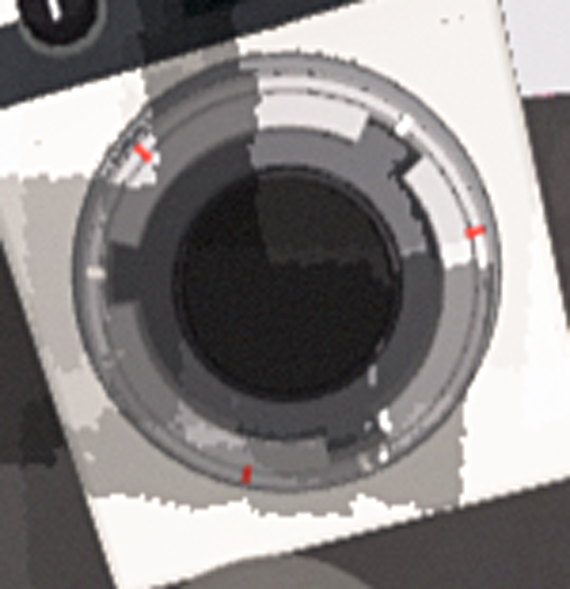

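The enlarged collar shows slots at crop (395,140), (125,272) and (350,430), each with a white line beside it. The red lines are exactly 120° apart, so the slots lie at world angles of about 11.4° + k·120°. Next I recheck the held jar's offset, using the lid's lower rim, which is the edge actually seen.

```bash
python3 - <<'E'
from h import *
from scipy.optimize import least_squares
i=cv2.imread("pics/w2.png");d=np.load("w2.npz");K,E=d["K"],d["E"];pos=np.array([.6576,-.0350,.2623])
hsv=cv2.cvtColor(i,cv2.COLOR_BGR2HSV)
t=cv2.inRange(hsv,(82,70,40),(98,255,255));t[:195]=0;t[310:]=0;t[:,:190]=0;t[:,315:]=0
Q=np.array([(u,np.where(t[:,u]>0)[0].min()) for u in range(212,294,3) if t[:,u].any()],float)
Rm=R.from_quat(robot.get_obs()["tool_rot"]).as_matrix()
for dz in (-.0178,.0022):
    W=np.array([(Rm.T@(plane(K,E,q,pos[2]+dz)-pos))[:2] for q in Q])*1000
    r=least_squares(lambda c:np.hypot(*(W-c).T)-26,[0,0]);print(dz,r.x,np.abs(r.fun).max())
    # free radius
    r=least_squares(lambda c:np.hypot(*(W-c[:2]).T)-c[2],[0,0,26]);print(r.x)
o=robot.get_obs();g=np.array([.6050,-.0199,o["position"][2]]);print((Rm.T@(g-o["position"]))*1000,o["position"])
E
```

```text
-0.0178 [-2.74853517 -1.21701295] 0.45272106038353144
[-2.13844712 -1.20087131 25.46160212]
0.0022 [ 3.67160956 -1.31139903] 1.3543167660051978
[ 7.94181887 -1.19660157 22.18687293]
[54.60785545  2.54700522  0.11433806] [ 0.65755268 -0.03495768  0.26229056]
```

```bash
python3 -m crank '[25,2,0,0,0,0,150,50,4,0,0,0,0,150,57,4,25,0,0,0,150,57,4,60,0,0,0,150,57,4,85,0,0,0,150]' 20; python3 -m crank '[0,0,15,0,0,0,150,0,0,28,0,0,0,150,0,0,38,0,0,0,150,0,0,40,0,0,0,150,0,0,40,0,0,0,150]' 20;  python3 -m crank '[0,0,2,0,0,0,150,0,0,4,0,0,0,150,0,0,6,0,0,0,150,0,0,8,0,0,0,150,0,0,8,0,0,0,150]' 20
python3 - <<'E'
from h import *
i,K,E=shot("side","s2");o=robot.get_obs();print(o["position"],o["ft_force"],o["moment"])
cv2.imwrite("pics/crop3.png",cv2.resize(i[130:260,190:330],None,fx=4,fy=4,interpolation=cv2.INTER_CUBIC))
E
```

```text
time: 4.72
position: [0.6013, -0.0161, 0.177]
tool_rot: [0.115, 0.993, 0.0, -0.001]
ft_force: [-0.1, 0.9, -2.6]
grip_width: 0.0513
grip_force: 20.0
time: 5.13
position: [0.6031, -0.0174, 0.1373]
tool_rot: [0.115, 0.993, 0.0, -0.001]
ft_force: [-0.3, 0.6, -2.2]
grip_width: 0.0513
grip_force: 20.0
time: 5.55
position: [0.6047, -0.0183, 0.1307]
tool_rot: [0.116, 0.993, -0.0, 0.001]
ft_force: [-0.6, 0.9, 5.3]
grip_width: 0.0513
grip_force: 20.0
[ 0.60474325 -0.01832401  0.13085524] [-1.1675061   1.56219993  5.56977705] [ 0.04663337  0.17352629 -0.00599586]
```

View pics/crop3.png

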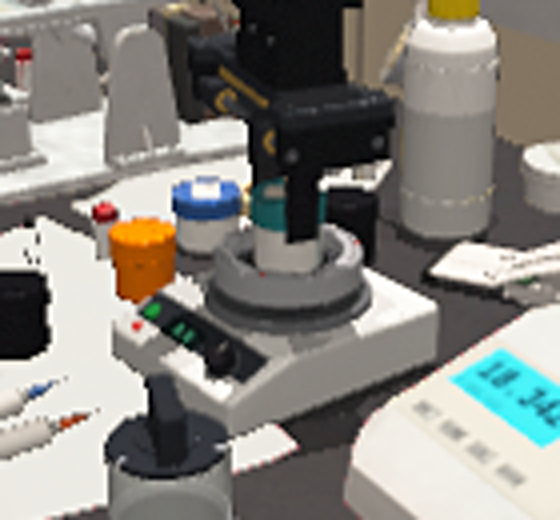

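The side crop shows the jar standing in the collar between the fingers. Next I release it and look from above.

```bash
python3 -m crank '[0,0,0,0,0,0,60,0,0,0,0,0,0,0,0,0,0,0,0,0,0,0,0,0,0,0,0,0,0,0,0,0,0,0,0]' 20; python3 -m crank '[0,0,-15,0,0,0,0,0,0,-45,0,0,0,0,0,0,-80,0,0,0,0,0,0,-115,0,0,0,0,0,0,-135,0,0,0,0]' 20
python3 - <<'E'
from h import *
import time
i,K,E=shot("wrist","w3");o=robot.get_obs();print(o["position"],o["ft_force"])
hsv=cv2.cvtColor(i,cv2.COLOR_BGR2HSV)
t=cv2.inRange(hsv,(82,70,40),(98,255,255));t[240:]=0
n,l,s,c=cv2.connectedComponentsWithStats(t);k=1+np.argmax(s[1:,4]);print(s[k],c[k])
h=cv2.convexHull(np.argwhere(l==k)[:,::-1].astype(np.float32));(c0,r0)=cv2.minEnclosingCircle(h);print(c0,r0)
for z in (.131,.136,.126): print(z,plane(K,E,c0,z),r0/K[0,0]*np.linalg.norm(plane(K,E,c0,z)-E[:3,3]))
cv2.imwrite("pics/crop4.png",cv2.resize(i[90:270,160:350],None,fx=3,fy=3,interpolation=cv2.INTER_CUBIC))
E
```

```text
time: 6.02
position: [0.6038, -0.0184, 0.1294]
tool_rot: [0.116, 0.993, -0.0, -0.0]
ft_force: [-0.4, 0.6, 0.3]
grip_width: 0.0767
grip_force: 0.0
time: 6.43
position: [0.6053, -0.0186, 0.2684]
tool_rot: [0.116, 0.993, -0.0, 0.003]
ft_force: [-0.1, -0.2, -0.5]
grip_width: 0.0869
grip_force: 0.0
[ 0.60715675 -0.0188744   0.27174669] [1.35044906 0.34415857 1.61578056]
[  19  201   84   38 2359] [ 62.78804578 219.6884273 ]
(60.5, 223.0) 43.48860168457031
0.131 [ 0.59870878 -0.19846434  0.131     ] 0.04694416950928597
0.136 [ 0.59744928 -0.19487002  0.136     ] 0.04608936008359099
0.126 [ 0.59996828 -0.20205867  0.126     ] 0.04779897893498094
```

View pics/crop4.png

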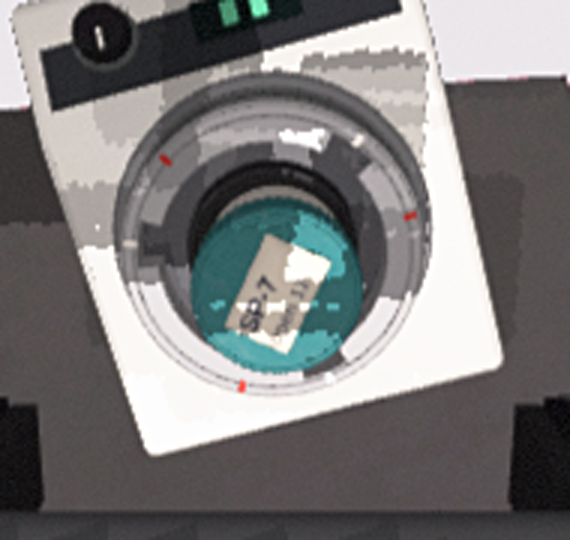

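The jar stands in the cup with its lid at crop (277,285). The red lines are at crop (165,160), (410,215) and (242,385). I'll check that the jar and collar are concentric, and locate the hood.

```bash
python3 - <<'E'
from h import *
i,K,E=shot("wrist");o=robot.get_obs()
hsv=cv2.cvtColor(i,cv2.COLOR_BGR2HSV)
t=cv2.inRange(hsv,(82,70,40),(98,255,255));t[240:]=0;t[:,:160]=0
n,l,s,c=cv2.connectedComponentsWithStats(t);k=1+np.argmax(s[1:,4])
(c0,r0)=cv2.minEnclosingCircle(np.argwhere(l==k)[:,::-1].astype(np.float32));print(c0,r0)
for z in (.131,.136): print(z,plane(K,E,c0,z),r0/K[0,0]*(E[2,3]-z))
m=(((hsv[...,0]<8)|(hsv[...,0]>172))&(hsv[...,1]>110)&(hsv[...,2]>80)).astype(np.uint8)
m[:110]=0;m[225:]=0;m[:,:195]=0;m[:,:200]=0;m[:,310:]=0
n,l,s,c=cv2.connectedComponentsWithStats(m);P=np.array([plane(K,E,c[k],.088) for k in range(1,n) if s[k,4]>=3])
print(P)
if len(P)==3:
    A=np.c_[2*P[:,:2],np.ones(3)];x=np.linalg.solve(A,(P[:,:2]**2).sum(1));ce=x[:2];v=P[:,:2]-ce;print("centre",ce,np.sqrt(x[2]+ce@ce),np.degrees(np.arctan2(v[:,1],v[:,0])))
Rm=R.from_quat(o["tool_rot"]).as_matrix();print(o["position"],Rm.T@(np.array([.445,-.139,.25])-o["position"])*1000,o["q"])
E
```

```text
(251.91220092773438, 180.9219512939453) 29.185443878173828
0.131 [ 0.60379232 -0.01801559  0.131     ] 0.025322136592966997
0.136 [ 0.60247112 -0.01771263  0.136     ] 0.0248657831933192
[[ 0.56501055 -0.04691269  0.088     ]
 [ 0.60197023  0.02805112  0.088     ]
 [ 0.64841541 -0.04128877  0.088     ]]
centre [ 0.6050934 -0.0200818] 0.048234138099675736 [-146.20220813   93.71250662  -26.08265256]
[ 0.60648611 -0.01878344  0.26920981] [ 129.74589634 -154.08991371   17.9193296 ] [-2.14897814e-01  4.75677241e-01  1.46277604e+00 -7.54887532e-05
  1.19329925e+00 -1.55395407e+00]
```

The jar is within about 2 mm of the collar axis (0.605, -0.020), so it is seated. On to the hood.

```bash
python3 -m crank '[15,-18,0,0,0,0,0,38,-45,0,0,0,0,0,62,-74,0,0,0,0,0,86,-102,0,0,0,0,0,108,-128,5,0,0,0,0]' 20; python3 -m crank '[15,-18,5,0,0,0,0,22,-26,10,0,0,0,0,22,-26,10,0,0,0,0,22,-26,10,0,0,0,0,22,-26,10,0,0,0,0]' 20
python3 - <<'E'
from h import *
i,K,E=shot("wrist","w4");o=robot.get_obs();print(o["position"],o["tool_rot"],o["q"]);np.savez("w4.npz",K=K,E=E,p=o["position"],q=o["tool_rot"])
E
```

```text
time: 6.95
position: [0.4674, -0.1185, 0.2588]
tool_rot: [0.115, 0.993, 0.0, -0.001]
ft_force: [0.8, -1.1, 0.5]
grip_width: 0.0867
grip_force: 0.0
time: 7.37
position: [0.4432, -0.138, 0.2494]
tool_rot: [0.115, 0.993, 0.0, 0.0]
ft_force: [-0.1, 0.6, 1.0]
grip_width: 0.0869
grip_force: 0.0
[ 0.44333655 -0.13793381  0.24956933] [ 1.15087231e-01  9.93355254e-01 -9.14599627e-06  5.18528315e-04] [-5.43298952e-01  3.08993959e-01  1.82026897e+00  4.88162006e-04
  1.01137865e+00 -1.88366849e+00]
```

View pics/w4.png

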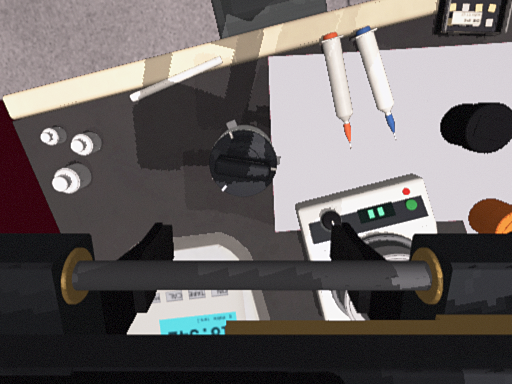

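The wrist view shows the hood at (245,160), with light lug/tick spots at about (233,127), (277,160) and (224,187). Its bar lies roughly along the image horizontal. I'll measure it numerically.

```bash
python3 - <<'E'
from h import *
i=cv2.imread("pics/w4.png");g=cv2.cvtColor(i,cv2.COLOR_BGR2GRAY)
d=np.load("w4.npz");K,E=d["K"],d["E"]
r=g[115:205,200:292]
for th in (110,150,190):
    m=(r>th).astype(np.uint8);n,l,s,c=cv2.connectedComponentsWithStats(m)
    for k in range(1,n):
        if 2<s[k,4]<400: u=c[k]+[200,115];print(th,s[k].tolist(),u.round(1),plane(K,E,u,.006)[:2].round(4),plane(K,E,u,.0575)[:2].round(4))
print("rows");
for y in range(116,204,4): print(y,' '.join(f"{v:3d}" for v in g[y,202:290:4]))
E
```

```text
110 [27, 5, 12, 19, 103] [231.8 127. ] [ 0.3952 -0.1507] [ 0.3915 -0.1466]
110 [47, 14, 4, 1, 4] [248.5 129. ] [ 0.4019 -0.1322] [ 0.3973 -0.1306]
110 [52, 14, 17, 11, 31] [260.5 133. ] [ 0.4097 -0.1195] [ 0.4041 -0.1197]
110 [25, 16, 3, 3, 4] [226.2 132. ] [ 0.3993 -0.1585] [ 0.3951 -0.1534]
110 [21, 20, 3, 2, 3] [222.  135.3] [ 0.4019 -0.1644] [ 0.3973 -0.1585]
110 [21, 70, 6, 7, 21] [223.6 187.9] [ 0.4649 -0.1788] [ 0.4518 -0.171 ]
150 [29, 16, 4, 7, 14] [230.5 134.1] [ 0.4029 -0.1542] [ 0.3982 -0.1497]
150 [22, 70, 5, 6, 17] [223.9 187.6] [ 0.4646 -0.1784] [ 0.4515 -0.1706]
190 [29, 17, 3, 6, 7] [230.4 134.4] [ 0.4032 -0.1544] [ 0.3984 -0.1498]
190 [22, 70, 5, 6, 14] [223.8 187.6] [ 0.4646 -0.1785] [ 0.4515 -0.1707]
rows
116  38  44  43  41  38  42  44  45  42  38  34  30  32  32  34  32  37 140 216 214 216 216
120  43  42  42  38  41  41  40  47 129  41  31  31  30  37  32  34  31  70 214 216 215 217
124  42  43  41  43  44  41  94 138 141  41  41  45  40  58  39  39  34  69 215 214 216 214
128  42  41  44  40  39  43  37 117 113 111 107 105 106 106  72  41  42  69 217 215 215 2
[... 958 characters left out ...]
  31  30  29  30  65  65  64  65  66  25  12 218 215 217
176  61  60  63  34  35  35  30  18  22  21  24  25  28  38  29  31  24  34 193 215 215 214
180  60  58  62  38  38  33  34  35  33  29  32  37  30  28  24  22  22  30 222 214 214 214
184  63  62  62  64  57  62  58  56  65  66  64  64  66  65  65  61  31  58 225 215 216 216
188  59  63  63  62  64 172  78  62  63  64  62  61  65  66  60  62  58  62 219 217 215 216
192  64  63  61  64  60  61  51  61  59  63  64  60  61  62  58  62  63  63 220 214 215 216
196  62  62  63  61  63  60  59  61  59  56  57  53  56  61  62  63  64  63 221 216 215 214
200  59  63  62  62  58  59  58  62  63  64  64  64  61  58  62  68  62  64 222 216 215 215
```

```bash
python3 -m crank '[5,-3,15,0,0,0,0,10,-6,35,0,0,0,0,16,-8,50,0,0,0,0,16,-8,55,0,0,0,0,16,-8,55,0,0,0,0]' 20
python3 - <<'E'
from h import *
i,K,E=shot("wrist","w5");s,Ks,Es=shot("side","s3");o=robot.get_obs();print(o["position"],o["tool_rot"]);np.savez("w5.npz",K=K,E=E,p=o["position"],q=o["tool_rot"])
c=i[115:240,180:310];c=cv2.resize(c,None,fx=4.6,fy=4.6,interpolation=cv2.INTER_CUBIC)
c=np.clip((c/255.)**0.55*255,0,255).astype(np.uint8)
d=cv2.resize(s[215:275,210:255],(200,266),interpolation=cv2.INTER_CUBIC)
out=np.zeros((576,800,3),np.uint8);out[:c.shape[0],:c.shape[1]]=c;out[:266,600:]=d;cv2.imwrite("pics/crop5.png",out);print(c.shape)
E
```

```text
time: 7.83
position: [0.4248, -0.1415, 0.1936]
tool_rot: [0.115, 0.993, 0.001, -0.001]
ft_force: [0.0, -0.1, -0.5]
grip_width: 0.0871
grip_force: 0.0
[ 0.42595788 -0.14243277  0.19498371] [ 1.15144478e-01  9.93348433e-01 -2.84292103e-04  7.47113090e-04]
(575, 598, 3)
```

View pics/crop5.png

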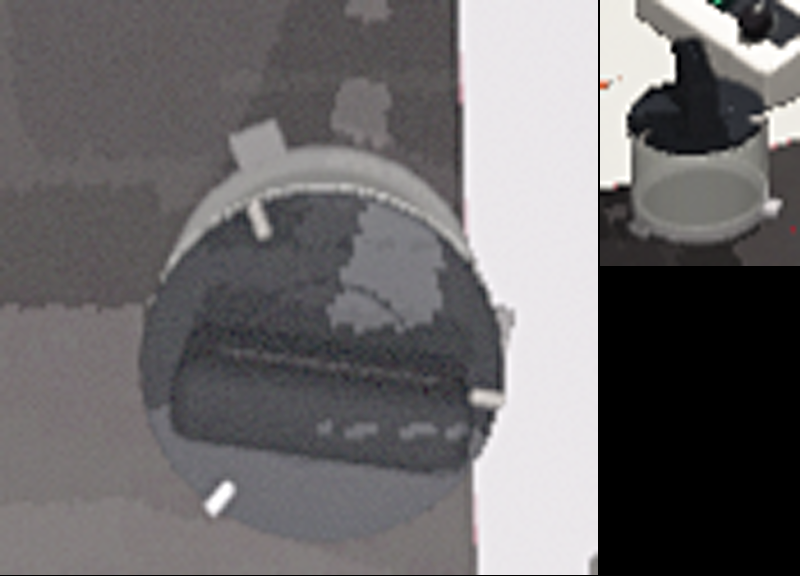

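The enlarged view shows the hood's white ticks on the black top at crop (259,220), (487,398) and (220,498). The bar runs from (190,390) to (470,420), towards the right-hand tick. The inset shows the hood standing flat on the worktop.

```bash
python3 - <<'E'
from h import *
d=np.load("w5.npz");d4=np.load("w4.npz");K,E,p,q=d["K"],d["E"],d["p"],d["q"]
T=np.array([(259,220),(487,398),(220,498)])/4.6+[180,115]
for a,b in ((T[0],(230.4,134.4)),(T[2],(223.8,187.6))): print(tri(ray(K,E,a),ray(d4["K"],d4["E"],b)))
Rm=R.from_quat(q).as_matrix()
for z in (.0575,.055):
    P=np.array([plane(K,E,t,z)[:2] for t in T]);A=np.c_[2*P,np.ones(3)];x=np.linalg.solve(A,(P**2).sum(1));ce=x[:2];v=P-ce
    a=np.degrees(np.arctan2(v[:,1],v[:,0]));print(ce,np.sqrt(x[2]+ce@ce),a,Rm.T@(np.append(ce,z)-p)*1000)
print("tool x,y yaw",np.degrees(np.arctan2(Rm[1,0],Rm[0,0])),np.degrees(np.arctan2(Rm[1,1],Rm[0,1])),robot.get_obs()["q"])
E
```

```text
(array([ 0.39732818, -0.14857623,  0.06901927]), [np.float64(0.0002760308725586189), np.float64(0.00027603087255861393)])
(array([ 0.44976047, -0.16952485,  0.06430319]), [np.float64(0.00014178360579674234), np.float64(0.0001417836057967079)])
[ 0.43188074 -0.14491   ] 0.032769299846532755 [-172.2226103    68.3580204   -51.41745662] [ -6.11941802  -1.00264743 137.49376643]
[ 0.43262886 -0.14509638] 0.033068431391399464 [-172.2226103    68.3580204   -51.41745662] [ -6.88646413  -1.01196744 139.99496202]
tool x,y yaw 166.77609646627306 76.77606159215458 [-5.72516745e-01  3.78407160e-01  1.91739938e+00  1.99733372e-04
  8.44194360e-01 -1.91264468e+00]
```

```bash
python3 -m crank '[-3,0,0,0,0,7,0,-6,0,0,0,0,14,0,-6,0,0,0,0,21,0,-6,0,0,0,0,28,0,-6,0,0,0,0,35,0]' 15; python3 -m crank '[0,0,0,0,0,7,0,0,0,0,0,0,14,0,0,0,0,0,0,21,0,0,0,0,0,0,28,0,0,0,0,0,0,35,0]'; python3 -m crank '[0,0,5,0,0,7,0,0,0,15,0,0,14,0,0,0,25,0,0,21,0,0,0,30,0,0,28.5,0,0,0,30,0,0,28.5,0]'
python3 - <<'E'
from h import *
i,K,E=shot("wrist","w6");o=robot.get_obs();Rm=R.from_quat(o["tool_rot"]).as_matrix()
print(o["position"],np.degrees(np.arctan2(Rm[1,0],Rm[0,0])),o["q"],np.degrees(np.arccos(-Rm[2,2])))
hc=np.array([.4319,-.1449,.0575]);print(proj(K,E,hc))
g=cv2.cvtColor(i,cv2.COLOR_BGR2GRAY)
u0,v0=proj(K,E,hc).astype(int);sub=g[v0-75:v0+70,max(u0-60,0):u0+60]
m=(sub>120).astype(np.uint8);n,l,s,c=cv2.connectedComponentsWithStats(m)
for k in range(1,n):
    if 8<s[k,4]<150: u=c[k]+[max(u0-60,0),v0-75];P=plane(K,E,u,.0575);print(s[k].tolist(),u.round(1),P.round(4),(Rm.T@(P-o["position"])*1000).round(1))
E
```

```text
time: 8.35
position: [0.432, -0.1441, 0.1958]
tool_rot: [0.411, 0.911, -0.0, 0.002]
ft_force: [0.7, 0.3, -0.8]
grip_width: 0.087
grip_force: 0.0
time: 8.77
position: [0.4319, -0.1442, 0.1958]
tool_rot: [0.666, 0.746, 0.0, 0.002]
ft_force: [0.0, 0.1, -1.4]
grip_width: 0.0868
grip_force: 0.0
time: 9.18
position: [0.4313, -0.1438, 0.1647]
tool_rot: [0.828, 0.56, 0.0, 0.0]
ft_force: [0.1, 0.2, 0.2]
grip_width: 0.0871
grip_force: 0.0
[ 0.43143035 -0.1439636   0.16508142] 68.36084562565844 [-5.68644095e-01  4.39458275e-01  1.93293090e+00  6.47907758e-05
  7.67704148e-01 -1.91016366e-01] 0.08594420288624748
[253.8725992 196.5606496]
[59, 30, 6, 11, 39] [253.5 156.2] [ 0.4438 -0.1145  0.0575] [ 32.    0.4 107.6]
[22, 93, 7, 5, 14] [218.1 216.2] [ 0.3986 -0.1496  0.0575] [-17.4 -28.6 107.5]
[92, 93, 8, 6, 29] [288.3 216.5] [ 0.4517 -0.1712  0.0575] [-17.9  28.7 107.6]
```

```bash
python3 -m crank '[-1,0,20,0,0,0,0,-1,0,45,0,0,0,0,-1,0,65,0,0,0,0,-1,0,77,0,0,0,0,-1,0,79,0,0,0,0]' 40; python3 -m crank '[0,0,0,0,0,0,120,0,0,0,0,0,0,190,0,0,0,0,0,0,235,0,0,0,0,0,0,235,0,0,0,0,0,0,235]' 40;  python3 -m crank '[0,0,0,0,0,0,235,0,0,0,0,0,0,235,0,0,0,0,0,0,235,0,0,0,0,0,0,235,0,0,0,0,0,0,235]' 40
```

```text
time: 9.65
position: [0.4302, -0.1446, 0.0846]
tool_rot: [0.827, 0.562, -0.0, -0.001]
ft_force: [-0.1, 0.8, 0.8]
grip_width: 0.087
grip_force: 0.0
time: 10.07
position: [0.4306, -0.1449, 0.0864]
tool_rot: [0.828, 0.561, 0.0, 0.001]
ft_force: [0.6, -0.0, 0.2]
grip_width: 0.0619
grip_force: 0.0
time: 10.48
position: [0.43, -0.1447, 0.0855]
tool_rot: [0.828, 0.561, -0.0, -0.0]
ft_force: [1.4, 0.0, 0.3]
grip_width: 0.0283
grip_force: 0.0
```

```bash
python3 -m crank '[0,0,0,0,0,0,235,0,0,0,0,0,0,235,0,0,0,0,0,0,235,0,0,-5,0,0,0,235,0,0,-20,0,0,0,235]' 40; python3 -m crank '[0,0,-30,0,0,0,235,0,0,-65,0,0,0,235,0,0,-100,0,0,0,235,0,0,-130,0,0,0,235,0,0,-140,0,0,0,235]' 40;  python3 -m crank '[15,10,0,0,0,-7,235,38,24,0,0,0,-14,235,60,38,0,0,0,-21,235,82,52,0,0,0,-28,235,100,64,0,0,0,-35,235]' 40; python3 - <<'E'
from h import *
o=robot.get_obs();Rm=R.from_quat(o["tool_rot"]).as_matrix();print(o["position"],np.degrees(np.arctan2(Rm[1,0],Rm[0,0])),Rm.T@(np.array([.605,-.020,.19])-o["position"])*1000,o["ft_force"],o["moment"])
E
```

```text
time: 10.9
position: [0.4286, -0.1438, 0.1044]
tool_rot: [0.828, 0.561, -0.001, -0.002]
ft_force: [1.2, -0.5, -2.2]
grip_width: 0.0158
grip_force: 40.0
time: 11.32
position: [0.4314, -0.1454, 0.2498]
tool_rot: [0.828, 0.561, 0.001, 0.003]
ft_force: [0.8, 0.5, -1.8]
grip_width: 0.0157
grip_force: 40.0
time: 11.73
position: [0.5269, -0.0742, 0.2455]
tool_rot: [0.619, 0.786, -0.0, -0.001]
ft_force: [1.0, 0.0, -1.0]
grip_width: 0.0158
grip_force: 40.0
[ 0.52693604 -0.07416601  0.24546389] 103.58478247642051 [34.2628197  88.64976029 55.42075969] [ 1.0263612   0.01320543 -0.9524929 ] [-0.12395487  0.06957725 -0.0417413 ]
```

```bash
python3 -m crank '[7,18,0,0,0,-7,235,15,40,0,0,0,-14,235,24,62,0,0,0,-21,235,32,82,0,0,0,-27.8,235,35,89,10,0,0,-27.8,235]' 40; python3 -m crank '[0,0,15,0,0,0,235,0,0,30,0,0,0,235,0,0,38,0,0,0,235,0,0,38,0,0,0,235,0,0,38,0,0,0,235]'; python3 - <<'E'
from h import *
A=[]
for k in range(5):
    robot.camera("wrist");o=robot.get_obs();Rm=R.from_quat(o["tool_rot"]).as_matrix();A.append([*o["position"],np.degrees(np.arctan2(Rm[1,0],Rm[0,0])),*o["ft_force"]])
print(np.round(A,4));p=np.mean(A,0);print(Rm.T@(np.array([.605,-.020,.1682])-p[:3])*1000)
E
```

```text
time: 12.15
position: [0.6083, -0.0197, 0.2369]
tool_rot: [0.413, 0.911, 0.001, 0.003]
ft_force: [-0.3, -0.2, -1.5]
grip_width: 0.016
grip_force: 40.0
time: 12.57
position: [0.6043, -0.0214, 0.1968]
tool_rot: [0.415, 0.91, -0.0, -0.001]
ft_force: [-0.2, 1.0, -1.8]
grip_width: 0.0159
grip_force: 40.0
[[ 6.048000e-01 -2.150000e-02  1.976000e-01  1.309408e+02 -5.488000e-01
   9.651000e-01 -2.034700e+00]
 [ 6.052000e-01 -2.150000e-02  1.981000e-01  1.309520e+02 -4.617000e-01
  -2.495000e-01 -2.457600e+00]
 [ 6.054000e-01 -2.150000e-02  1.984000e-01  1.309675e+02 -2.242000e-01
  -4.830000e-02 -2.598000e+00]
 [ 6.055000e-01 -2.150000e-02  1.985000e-01  1.309786e+02 -1.540000e-01
   6.251000e-01 -1.649200e+00]
 [ 6.055000e-01 -2.140000e-02  1.984000e-01  1.309863e+02 -2.900000e-02
   8.130000e-02 -2.094800e+00]]
[ 1.34139402  0.70905932 30.00064516]
```

```bash
python3 -m crank '[1.3,0.7,8,0,0,-0.4,235,1.3,0.7,16,0,0,-0.4,235,1.3,0.7,22,0,0,-0.4,235,1.3,0.7,22,0,0,-0.4,235,1.3,0.7,22,0,0,-0.4,235]' 40; python3 -m crank '[0,0,0.8,0,0,0,235,0,0,1.6,0,0,0,235,0,0,2.4,0,0,0,235,0,0,3.2,0,0,0,235,0,0,3.2,0,0,0,235]';python3 - <<'E'
from h import *
A=[]
for k in range(4):
    robot.camera("wrist");o=robot.get_obs();Rm=R.from_quat(o["tool_rot"]).as_matrix();A.append([*o["position"],np.degrees(np.arctan2(Rm[1,0],Rm[0,0])),*o["ft_force"],*o["moment"]])
print(np.round(A,3))
E
```

```text
time: 13.23
position: [0.6044, -0.0196, 0.1746]
tool_rot: [0.411, 0.911, -0.0, -0.001]
ft_force: [-0.8, -0.1, -3.1]
grip_width: 0.016
grip_force: 40.0
time: 13.65
position: [0.6049, -0.0197, 0.1723]
tool_rot: [0.411, 0.911, 0.0, -0.0]
ft_force: [-0.6, 0.2, -2.0]
grip_width: 0.0157
grip_force: 40.0
[[ 6.05000e-01 -2.00000e-02  1.72000e-01  1.31417e+02 -4.33000e-01
  -5.39000e-01 -2.19300e+00 -6.70000e-02  5.50000e-02  1.00000e-03]
 [ 6.05000e-01 -2.00000e-02  1.72000e-01  1.31418e+02 -1.61000e-01
   8.06000e-01 -1.40200e+00 -5.10000e-02 -1.10000e-02  1.00000e-02]
 [ 6.05000e-01 -2.00000e-02  1.72000e-01  1.31421e+02 -5.77000e-01
  -2.94000e-01 -2.31000e+00 -8.10000e-02 -1.10000e-02 -2.00000e-02]
 [ 6.05000e-01 -2.00000e-02  1.72000e-01  1.31422e+02 -8.90000e-02
   8.31000e-01 -2.50800e+00 -7.40000e-02 -1.00000e-02 -1.30000e-02]]
```

```bash
python3 -m crank '[0,0,0.8,0,0,0,235,0,0,1.6,0,0,0,235,0,0,2.4,0,0,0,235,0,0,3,0,0,0,235,0,0,3,0,0,0,235]' 40;  python3 -m crank '[0,0,0.5,0,0,0,235,0,0,1,0,0,0,235,0,0,1.5,0,0,0,235,0,0,2,0,0,0,235,0,0,2,0,0,0,235]';
```

```text
time: 14.27
position: [0.6049, -0.0197, 0.1692]
tool_rot: [0.411, 0.911, -0.0, -0.0]
ft_force: [-0.3, 0.7, -3.0]
grip_width: 0.0154
grip_force: 40.0
time: 14.68
position: [0.605, -0.0197, 0.1677]
tool_rot: [0.411, 0.911, -0.0, 0.0]
ft_force: [-1.7, -0.3, 0.2]
grip_width: 0.0157
grip_force: 40.0
```

```bash
python3 -m crank '[0,0,1,0,0,0,235,0,0,2,0,0,0,235,0,0,3,0,0,0,235,0,0,3.5,0,0,0,235,0,0,3.5,0,0,0,235]' 40;  python3 -m crank '[0,0,0.8,0,0,0,235,0,0,1.6,0,0,0,235,0,0,2.4,0,0,0,235,0,0,3,0,0,0,235,0,0,3,0,0,0,235]'; python3 - <<'E'
from h import *
A=[]
for k in range(3):
    robot.camera("wrist");o=robot.get_obs();Rm=R.from_quat(o["tool_rot"]).as_matrix();A.append([*o["position"]*1000,np.degrees(np.arctan2(Rm[1,0],Rm[0,0])),*o["ft_force"],*o["moment"]])
print(np.round(A,2))
E
```

```text
time: 15.1
position: [0.605, -0.0197, 0.1642]
tool_rot: [0.411, 0.911, 0.0, 0.0]
ft_force: [-1.8, -0.8, 4.7]
grip_width: 0.0156
grip_force: 40.0
time: 15.52
position: [0.6051, -0.0198, 0.1614]
tool_rot: [0.411, 0.911, -0.0, 0.0]
ft_force: [-2.4, 0.2, 7.9]
grip_width: 0.0156
grip_force: 40.0
[[ 6.0505e+02 -1.9760e+01  1.6148e+02  1.3142e+02 -1.9200e+00 -1.4000e-01
   6.7400e+00 -7.0000e-02  4.9000e-01  4.0000e-02]
 [ 6.0506e+02 -1.9780e+01  1.6152e+02  1.3142e+02 -1.6000e+00 -5.6000e-01
   6.4700e+00 -2.0000e-02  4.9000e-01 -3.0000e-02]
 [ 6.0502e+02 -1.9780e+01  1.6153e+02  1.3143e+02 -1.7200e+00  7.8000e-01
   6.4700e+00 -7.0000e-02  5.3000e-01 -3.0000e-02]]
```

```bash
python3 -m crank '[0,0,0.8,0,0,0,235,0,0,1.6,0,0,0,235,0,0,2.4,0,0,0,235,0,0,3.2,0,0,0,235,0,0,3.4,0,0,0,235]' 40;  python3 -m crank '[0,0,0,0,0,0.8,235,0,0,0,0,0,1.6,235,0,0,0,0,0,2.4,235,0,0,0,0,0,3.2,235,0,0,0,0,0,4,235]'; python3 - <<'E'
from h import *
A=[]
for k in range(3):
    robot.camera("wrist");o=robot.get_obs();Rm=R.from_quat(o["tool_rot"]).as_matrix();A.append([*o["position"]*1000,np.degrees(np.arctan2(Rm[1,0],Rm[0,0])),*o["ft_force"],*o["moment"]])
print(np.round(A,2))
E
```

```text
time: 16.08
position: [0.6051, -0.0198, 0.1584]
tool_rot: [0.411, 0.912, -0.0, 0.0]
ft_force: [-3.4, 0.2, 9.7]
grip_width: 0.0154
grip_force: 40.0
time: 16.5
position: [0.6057, -0.02, 0.1588]
tool_rot: [0.443, 0.896, 0.0, 0.001]
ft_force: [-0.8, -0.0, 8.6]
grip_width: 0.0159
grip_force: 40.0
[[ 6.0571e+02 -2.0030e+01  1.5881e+02  1.2737e+02 -3.2100e+00  1.1000e-01
   9.4000e+00 -1.1000e-01  4.4000e-01  3.0000e-02]
 [ 6.0571e+02 -2.0030e+01  1.5882e+02  1.2742e+02 -1.6900e+00 -3.7000e-01
   8.4400e+00 -1.2000e-01  4.5000e-01 -1.0000e-02]
 [ 6.0569e+02 -2.0060e+01  1.5879e+02  1.2743e+02 -1.8700e+00  0.0000e+00
   9.1700e+00 -1.5000e-01  4.9000e-01 -3.0000e-02]]
```

```bash
python3 -m crank '[0,0,0.3,0,0,1.5,235,0,0,0.4,0,0,3,235,0,0,0.4,0,0,5,235,0,0,0.4,0,0,7.5,235,0,0,0.4,0,0,10,235]' 40;  python3 -m crank '[0,0,0,0,0,2.5,235,0,0,0,0,0,5,235,0,0,0,0,0,7.5,235,0,0,0,0,0,10,235,0,0,0,0,0,12,235]'; python3 - <<'E'
from h import *
A=[]
for k in range(3):
    robot.camera("wrist");o=robot.get_obs();Rm=R.from_quat(o["tool_rot"]).as_matrix();A.append([*o["position"]*1000,np.degrees(np.arctan2(Rm[1,0],Rm[0,0])),*o["ft_force"],*o["moment"]])
print(np.round(A,2))
E
```

```text
time: 17.07
position: [0.6065, -0.0205, 0.1587]
tool_rot: [0.52, 0.854, 0.0, 0.002]
ft_force: [-1.6, -0.5, 8.7]
grip_width: 0.0157
grip_force: 40.0
time: 17.48
position: [0.6071, -0.0207, 0.1589]
tool_rot: [0.606, 0.795, 0.001, 0.003]
ft_force: [-0.4, -1.1, 9.0]
grip_width: 0.016
grip_force: 40.0
[[ 6.0708e+02 -2.0770e+01  1.5889e+02  1.0527e+02 -4.2000e-01 -1.5400e+00
   8.6600e+00 -4.4000e-01  2.3000e-01  4.0000e-02]
 [ 6.0706e+02 -2.0730e+01  1.5888e+02  1.0540e+02 -5.7000e-01 -1.4100e+00
   9.1300e+00 -3.7000e-01  1.9000e-01  2.0000e-02]
 [ 6.0704e+02 -2.0760e+01  1.5889e+02  1.0542e+02  3.9000e-01 -1.0900e+00
   9.1000e+00 -3.7000e-01  2.2000e-01  8.0000e-02]]
```

```bash
python3 -m crank '[0,0,0.2,0,0,2,235,0,0,0.2,0,0,4,235,0,0,0.2,0,0,6,235,0,0,0.2,0,0,8,235,0,0,0.2,0,0,9.5,235]' 40;  python3 -m crank '[0,0,0,0,0,0.4,235,0,0,0,0,0,0.8,235,0,0,0,0,0,1.2,235,0,0,0,0,0,1.6,235,0,0,0,0,0,1.6,235]'; python3 - <<'E'
from h import *
A=[]
for k in range(3):
    robot.camera("wrist");o=robot.get_obs();Rm=R.from_quat(o["tool_rot"]).as_matrix();A.append([*o["position"]*1000,np.degrees(np.arctan2(Rm[1,0],Rm[0,0])),*o["ft_force"],*o["moment"]])
print(np.round(A,2))
E
```

```text
time: 18.05
position: [0.6072, -0.0209, 0.1588]
tool_rot: [0.67, 0.742, 0.001, 0.003]
ft_force: [-0.2, -1.9, 9.8]
grip_width: 0.0156
grip_force: 40.0
time: 18.47
position: [0.6068, -0.0208, 0.1587]
tool_rot: [0.68, 0.734, 0.001, 0.003]
ft_force: [-0.4, -1.9, 10.5]
grip_width: 0.0162
grip_force: 40.0
[[ 6.0677e+02 -2.0830e+01  1.5876e+02  9.4400e+01 -1.2600e+00 -3.0100e+00
   9.4100e+00 -4.7000e-01  3.9000e-01  2.1000e-01]
 [ 6.0676e+02 -2.0820e+01  1.5871e+02  9.4400e+01 -8.2000e-01 -1.8500e+00
   1.0450e+01 -4.6000e-01  3.4000e-01  3.0000e-01]
 [ 6.0677e+02 -2.0820e+01  1.5873e+02  9.4400e+01 -8.7000e-01 -2.3900e+00
   9.1200e+00 -4.4000e-01  3.5000e-01  2.2000e-01]]
```

```bash
python3 -m crank '[0,0,0,0,0,0.3,235,0,0,-1,0,0,0.3,235,0,0,-2,0,0,0.3,235,0,0,-3,0,0,0.3,235,0,0,-3,0,0,0.3,235]' 40;  python3 -m crank '[0,0,-0.7,0,0,0,235,0,0,-1.4,0,0,0,235,0,0,-2,0,0,0,235,0,0,-2.5,0,0,0,235,0,0,-2.5,0,0,0,235]'; python3 - <<'E'
from h import *
A=[]
for k in range(3):
    robot.camera("wrist");o=robot.get_obs();Rm=R.from_quat(o["tool_rot"]).as_matrix();A.append([*o["position"]*1000,np.degrees(np.arctan2(Rm[1,0],Rm[0,0])),*o["ft_force"],*o["moment"]])
print(np.round(A,2))
E
```

```text
time: 19.03
position: [0.6065, -0.0207, 0.1611]
tool_rot: [0.681, 0.732, 0.0, 0.002]
ft_force: [0.3, -1.3, 6.7]
grip_width: 0.0152
grip_force: 40.0
time: 19.45
position: [0.6062, -0.0204, 0.163]
tool_rot: [0.682, 0.732, 0.001, 0.002]
ft_force: [1.9, -2.6, 6.0]
grip_width: 0.0157
grip_force: 40.0
[[ 6.0615e+02 -2.0380e+01  1.6293e+02  9.4020e+01  1.4300e+00 -3.0900e+00
   5.1800e+00 -7.6000e-01 -1.8000e-01  9.0000e-02]
 [ 6.0618e+02 -2.0390e+01  1.6295e+02  9.4020e+01  1.6600e+00 -3.0300e+00
   5.8900e+00 -8.0000e-01 -1.8000e-01  1.0000e-01]
 [ 6.0615e+02 -2.0380e+01  1.6292e+02  9.4020e+01  1.5400e+00 -3.0800e+00
   5.5000e+00 -7.0000e-01 -2.0000e-01  7.0000e-02]]
```

```bash
python3 -m crank '[0,0,-0.5,0,0,0,235,0,0,-1,0,0,0,235,0,0,-1.3,0,0,0,235,0,0,-1.3,0,0,0,235,0,0,-1.3,0,0,0,235]' 40; python3 - <<'E'
from h import *
A=[]
for k in range(3):
    robot.camera("wrist");o=robot.get_obs();Rm=R.from_quat(o["tool_rot"]).as_matrix();A.append([*o["position"]*1000,np.degrees(np.arctan2(Rm[1,0],Rm[0,0])),*o["ft_force"],*o["moment"]])
print(np.round(A,2))
E
```

```text
time: 20.02
position: [0.606, -0.0202, 0.1637]
tool_rot: [0.682, 0.731, 0.001, 0.001]
ft_force: [3.9, -3.5, 2.8]
grip_width: 0.0158
grip_force: 40.0
[[ 6.0600e+02 -2.0240e+01  1.6369e+02  9.4010e+01  2.9900e+00 -4.0500e+00
   2.5700e+00 -8.8000e-01 -6.3000e-01  5.0000e-02]
 [ 6.0599e+02 -2.0210e+01  1.6367e+02  9.4010e+01  2.8600e+00 -4.5600e+00
   2.5600e+00 -9.0000e-01 -5.7000e-01  1.0000e-01]
 [ 6.0599e+02 -2.0210e+01  1.6370e+02  9.4010e+01  3.8500e+00 -4.3500e+00
   2.4000e+00 -8.5000e-01 -5.8000e-01 -2.0000e-02]]
```

```bash
python3 -m crank '[0,0,0,0,0,-0.5,235,0,0,0,0,0,-1,235,0,0,0,0,0,-1.4,235,0,0,0,0,0,-1.4,235,0,0,0,0,0,-1.4,235]' 40; python3 - <<'E'
from h import *
A=[]
for k in range(3):
    robot.camera("wrist");o=robot.get_obs();Rm=R.from_quat(o["tool_rot"]).as_matrix();A.append([*o["position"]*1000,np.degrees(np.arctan2(Rm[1,0],Rm[0,0])),*o["ft_force"],*o["moment"]])
print(np.round(A,2))
E
python3 -m crank '[0,0,0,0,0,0.5,235,0,0,0,0,0,0.7,235,0,0,0,0,0,0.7,235,0,0,0,0,0,0.7,200,0,0,0,0,0,0.7,180]' 40; python3 -m crank '[0,0,0,0,0,0,150,0,0,0,0,0,0,120,0,0,0,0,0,0,100,0,0,0,0,0,0,80,0,0,0,0,0,0,80]'
```

```text
time: 20.58
position: [0.6053, -0.0198, 0.1637]
tool_rot: [0.673, 0.74, 0.0, 0.0]
ft_force: [3.8, -3.5, 3.2]
grip_width: 0.0155
grip_force: 40.0
[[ 6.0531e+02 -1.9770e+01  1.6372e+02  9.5410e+01  3.5600e+00 -2.8100e+00
   2.2900e+00 -7.5000e-01 -6.3000e-01 -4.0000e-02]
 [ 6.0531e+02 -1.9750e+01  1.6375e+02  9.5420e+01  3.0000e+00 -3.9000e+00
   2.7400e+00 -7.6000e-01 -6.4000e-01 -3.0000e-02]
 [ 6.0531e+02 -1.9750e+01  1.6374e+02  9.5420e+01  3.9700e+00 -3.3300e+00
   2.7700e+00 -8.0000e-01 -6.4000e-01  1.0000e-02]]
time: 21.15
position: [0.6034, -0.0187, 0.1629]
tool_rot: [0.678, 0.735, -0.001, -0.002]
ft_force: [-0.5, -0.3, 0.1]
grip_width: 0.0199
grip_force: 0.2
time: 21.57
position: [0.6043, -0.0194, 0.1633]
tool_rot: [0.677, 0.736, -0.0, -0.001]
ft_force: [0.2, -0.8, 0.0]
grip_width: 0.051
grip_force: 0.0
```

```bash
python3 -m crank '[0,0,-20,0,0,0,60,0,0,-45,0,0,0,30,0,0,-70,0,0,0,0,0,0,-80,0,0,0,0,0,0,-80,0,0,0,0]' 40; python3 - <<'E'
from h import *
i,K,E=shot("wrist","w7");o=robot.get_obs();Rm=R.from_quat(o["tool_rot"]).as_matrix();print(o["position"])
g=cv2.cvtColor(i,cv2.COLOR_BGR2GRAY);hsv=cv2.cvtColor(i,cv2.COLOR_BGR2HSV)
hc=np.array([.605,-.020,.136]);u0,v0=proj(K,E,hc).astype(int);print(u0,v0)
a,b=max(v0-70,0),max(u0-70,0)
n,l,s,c=cv2.connectedComponentsWithStats((g[a:v0+70,b:u0+70]>120).astype(np.uint8))
for k in range(1,n):
    if 8<s[k,4]<150: u=c[k]+[b,a];P=plane(K,E,u,.136);v=P-hc;print("tick",s[k,4],u.round(1),P.round(4),(np.hypot(v[0],v[1])*1000).round(1),np.degrees(np.arctan2(v[1],v[0])).round(1))
m=(((hsv[...,0]<8)|(hsv[...,0]>172))&(hsv[...,1]>110)&(hsv[...,2]>80)).astype(np.uint8)
n,l,s,c=cv2.connectedComponentsWithStats(m)
for k in range(1,n):
    P=plane(K,E,c[k],.088);v=P-hc
    if s[k,4]>=3 and .035<np.hypot(v[0],v[1])<.06: print("red",c[k].round(1),P.round(4),np.degrees(np.arctan2(v[1],v[0])).round(1))
E
```

```text
time: 21.98
position: [0.6065, -0.02, 0.2465]
tool_rot: [0.677, 0.736, 0.002, 0.003]
ft_force: [-0.2, 0.1, -0.4]
grip_width: 0.0827
grip_force: 0.0
[ 0.60534739 -0.01973849  0.24452094]
250 194
tick 33 [249.  153.1] [0.6012 0.0139 0.136 ] 34.1 96.3
tick 37 [295.1 189.4] [ 0.6407 -0.0125  0.136 ] 36.5 11.8
tick 10 [299.4 192.4] [ 0.6445 -0.0148  0.136 ] 39.9 7.5
red [251.  128.7] [0.6018 0.0283 0.088 ] 93.8
red [206. 204.] [ 0.564  -0.0476  0.088 ] -146.1
red [292.9 204.8] [ 0.6486 -0.0415  0.088 ] -26.3
```

```bash
python3 - <<'E'
from h import *
i=cv2.imread("pics/w7.png");_,K,E=shot("wrist");g=cv2.cvtColor(i,cv2.COLOR_BGR2GRAY).astype(float)
for z in (.136,):
  P=[];U=[]
  for k in (0,120,240):
    a=np.radians(94.8+k);e=np.array([.6048+.033*np.cos(a),-.0193+.033*np.sin(a),z]);u,v=proj(K,E,e).round().astype(int)
    w=g[v-7:v+8,u-7:u+8];
    if k: print(u,v);print(w[::2,::1].astype(int))
E
```

```text
217 214
[[ 23  30  25  26  27  30  27  25  29  27  30  25  28  31  32]
 [ 40  18  33  29  27  26  29  26  27  25  29  27  30  28  29]
 [ 72  27  25  25  18  30  52  92 110  48  23  32  31  27  26]
 [168 110  45  89 147 161 176 177 173 109  39  18  24  28  23]
 [178 176 162 173 170 130 101  64  37  27  18  27  26  34  27]
 [174 174 177 174 100  36  15  23  25  30  29  25  28  24  27]
 [172 174 173 177 179 163 101  35  24  30  28  24  28  31  30]
 [173 174 173 171 173 177 180 163  83  27  20  23  23  27  32]]
287 214
[[ 25  19  24  22  17  26  30  26  28  23  38 115 126 109 100]
 [ 26  27  28  21  25  27  30  30  24  33  84 122 108 117 140]
 [ 41 130 161 123  71  41  24  19  32  85 113 112 132 142 143]
 [ 50 116 150 175 178 170 156 124 113 105 127 142 144 143 142]
 [ 26  29  31  46  81 111 146 171 143 139 142 141 141 142 142]
 [ 34  30  27  24  33  89 134 142 140 142 143 142 142 141 142]
 [ 29  21  24  77 131 148 144 141 141 141 142 142 143 142 140]
 [ 34  79 127 145 144 141 140 142 140 139 141 142 144 142 141]]
```

```bash
python3 -c "
from rig import robot
print(robot.hand_in())"
```

```text
the job is handed in; nothing more can be done
None
```

The teal-lidded jar stands in the mixer cup and the hood is closed, turned to its stop and risen into its rest notches. The lock is judged from the force and height readings, with the hood resting about 0.7° short of the stop. I handed the job in at about 22 s, the arm was clear of everything, and I never reached for the blue jar, red vial or tape roll.

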